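# Click a food box lid shut all round

### The arm

A 7-joint arm with a two-finger parallel gripper is mounted at the origin on a cart in front of the work surface, level with it; the furniture and walls round the work are solid. World frame = base frame: x ahead of the robot, y to its left, z up, the work surface at z = 0. Lengths are in m, angles in rad, forces in N, time in s.
With the tool pointing down it reaches from about 0.425 to 0.8 m from the base axis. Payload 8.3 kg.
Tool frame: the origin (TCP) lies midway between the tips of the shut fingers; the grasp point (between the pads) lies 19 mm behind it; z points along the fingers, y is the line along which they close (so a half turn about z gives the same grasp; the last joint's range is limited). The gripper opens to 85 mm and grips with 20 to 120 N. Pads are 22 mm wide; open, the fingers measure 114 mm over their backs; the gripper's body (76 mm by 85 mm) begins 54 mm behind the grasp point. The pads swing forward as they close: fully open they stand 13 mm farther back than shut.
Start: joints at [1.049, 0.383, 0.016, 1.37, -0.006, 1.388, -0.046], TCP at [0.277, -0.56, 0.231] pointing down, gripper open.
Joint ranges: [-2.95, 2.95], [-0.25, 2.06], [-1.52, 1.56], [0.18, 2.33], [-1.44, 4.58], [0.02, 2.06], [-3.01, 3.01]. Speed limits (rad/s): [2.39, 2.39, 3.01, 3.01, 3.14, 3.14, 3.14].

### API

Orientations are given as a 3x3 rotation matrix whose columns are the frame's x, y, z axes.
In Python, from cell import env gives the robot as it stands.
- The arm moves only by the tool send_rows, never from a script. Its argument "motion" is a list of rows, each a list of 2 entries, a list of its own where there are three numbers: the shift along the tool's x, y, z in cm, then the turn, a rotation vector about the tool's x, y, z in rad. A call has exactly 10 rows; each row shifts and turns the commanded pose from where the row before left it, along the tool's axes as they then stand; what a row does not reach is not made up. A row lasts 1/8 s, in which the tool goes at most 62.5 mm and 10.7 degrees, less where a joint would pass 70% of its speed; a pose out of reach is approached as far as the arm can. A call is refused whole if a number of a shift passes 6.25 or a number of a turn 0.188, either way. A call with a gripper value outside its range is refused whole. "gripper" is the opening, from 0 (shut) to 1 (fully open), set as the call begins (left out, the last holds). The fingers move at their own pace and stop on an object; "squeeze" is the grip in N (left out, the last holds). Time passes only in rows, so rows that do not move let the fingers close, or fill a call up. It gives the time, the measured TCP pose, the force, the opening and the grip force at its end, in the units of the state.
- env.observe(): the state, without advancing time (a new reading comes with each control period).
- env.capture(name): name is "scene" or "top" or "wrist"; returns a dict with "image" (420x560x3 uint8, blue, green, red), "fov_y" (degrees; the focal length in pixels is half the picture's height over the tangent of half this angle, whatever the lens; pixels are square), "cx", "cy" (the principal point, pixels), "view" (4x4, takes a point from world to camera coordinates); the wrist camera has in their place "T_tool_cam" (4x4, takes a point from camera to tool coordinates, whose origin is the TCP and whose axes are the flange's). Camera axes: x right, y up, looking along -z (the intrinsics and any distortion apply to the point x, -y, -z); pixel columns grow to the right and rows downward; lengths in m; the calibration is good to about 2 mm. A picture is of the moment at which its call begins: read the wrist's pose just before it. There is no depth.
- env.hand_in(): hands the job in; it is judged then, once.
The state is a dict: "clock": time; "joints": joint angles; "joint_vel": joint speeds; "joint_efforts": joint torques, N m; "eef_pos": TCP position; "orientation": TCP orientation; "ft_force": force on the tool from outside, world axes, zero at the start; "ft_torque": the same for the moment, N m; "finger_gap": finger opening in m; "gripper_force": force on a finger pad.
Only numpy, scipy, OpenCV 4.12 (cv2) and the standard library are available. Lean on these libraries where they do the work, as an engineer would, in place of code of your own. Each camera call takes 0.05 s, during which the arm holds its last target. There are 200 camera calls.

### The job

One of the two glass food boxes has its lid laid on but not closed: the four sections of its rim still stand up. With the fingertips, press each section down until it clicks shut, so that the lid is closed all round. Only press: do not pick up, tip or shove the box, and leave the box that is already shut and the other things on the worktop alone.

Things in the scene. Friction and masses are not known exactly. Their poses are not given: they have to be found in the camera images.
- open_box: Glass food box with grey clip lid (0.7 to 1.3 kg, loose) whose 4 rim sections stand up 8 mm. Lid 112 (x) by 162 mm (y), glass foot 100 by 150. Origin: centre of underside; x the short way, y the long way, z up. Heights above the worktop: middle of lid 58 mm, fixed corners 61, open bar 70.5, shut bar 62.5. Like the other glass box but for the raised sections; the two may have changed places.
- pad_front (a point): Top centre of the small press pad (34 by 13 mm, long way along the bar, 1.5 mm proud) amid the rim section on a long side, at x = -44 mm in the box's frame. The section is a bar 100 mm long and 24 mm wide that moves straight down into the lid. The point moves with it: 72 mm above the worktop when open, 64 mm when shut.
- rim_front (a joint): Travel of that section in m: 0 open (standing proud), 0.008 shut, positive down. A snap: it resists with 5 to 6.5 N at first, less toward half way, springs up again if let go before about half way (4 mm), snaps down by itself beyond that onto a firm stop and stays shut.
- pad_back (a point): Top centre of the small press pad (34 by 13 mm, long way along the bar, 1.5 mm proud) amid the rim section on the other long side, at x = +44 mm. The section is a bar 100 mm long and 24 mm wide that moves straight down into the lid. The point moves with it: 72 mm above the worktop when open, 64 mm when shut.
- rim_back (a joint): Travel of that section in m: 0 open (standing proud), 0.008 shut, positive down. A snap: it resists with 5 to 6.5 N at first, less toward half way, springs up again if let go before about half way (4 mm), snaps down by itself beyond that onto a firm stop and stays shut.
- pad_left (a point): Top centre of the small press pad (34 by 13 mm, long way along the bar, 1.5 mm proud) amid the rim section on a short side, at y = +69 mm. The section is a bar 52 mm long and 24 mm wide that moves straight down into the lid. The point moves with it: 72 mm above the worktop when open, 64 mm when shut.
- rim_left (a joint): Travel of that section in m: 0 open (standing proud), 0.008 shut, positive down. A snap: it resists with 5 to 6.5 N at first, less toward half way, springs up again if let go before about half way (4 mm), snaps down by itself beyond that onto a firm stop and stays shut.
- pad_right (a point): Top centre of the small press pad (34 by 13 mm, long way along the bar, 1.5 mm proud) amid the rim section on the other short side, at y = -69 mm. The section is a bar 52 mm long and 24 mm wide that moves straight down into the lid. The point moves with it: 72 mm above the worktop when open, 64 mm when shut.
- rim_right (a joint): Travel of that section in m: 0 open (standing proud), 0.008 shut, positive down. A snap: it resists with 5 to 6.5 N at first, less toward half way, springs up again if let go before about half way (4 mm), snaps down by itself beyond that onto a firm stop and stays shut.
- shut_box: The same glass food box with its lid already shut: all four sections down, bars 62.5 mm and pads 64 mm above the worktop. Loose, about 0.9 kg. Same origin and axes. To be left alone.
- lime: Green lime, 51x47x45 mm, loose, between the two boxes; origin under its centre. Bystander.
- garlic: Garlic bulb, 59x61x60 mm, loose, between the two boxes; origin under its centre. Bystander.
- onion: Brown onion, 61x63x68 mm, loose, between the two boxes, farther back; origin under its centre. Bystander.
- mug: Blue and white mug, 78x112x92 mm, loose, at the right; origin under its centre. Bystander.
- flat_tin: Low food tin, 86 mm across, 40 mm high, loose, at the left; origin under its centre. Bystander.

How it is judged:
At the end, for the whole second after the job is handed in: All four rim sections are down by more than 6.5 of their 8 mm and stay so; the box stands flat (within 0.05 rad) on the worktop, at rest, within 40 mm of where it stood; the shut box is within 20 mm and every bystander within 40 mm of its first place (value of joint each of rim_front, rim_back, rim_left, rim_right above 0.0065 m and angle between open_box's own z axis and vertical below 0.05 rad and height (world z) of open_box below 0.006 m and distance of each of open_box, lime, garlic, onion, mug, flat_tin from where it was at the start of the episode below 0.04 m and linear speed of open_box below 0.02 m/s and distance of shut_box from where it was at the start of the episode below 0.02 m); the robot touches nothing.
It fails at once if the open box is lifted off the worktop (height (world z) of open_box above 0.012 m).
It fails at once if the open box is tipped (angle between open_box's own z axis and vertical above 0.15 rad).
It fails at once if the open box is shoved more than 40 mm (distance of open_box from where it was at the start of the episode above 0.04 m).
It fails at once if the shut box is moved or pressed (distance of shut_box from where it was at the start of the episode above 0.02 m or contact force between any of the arm, the fingers and shut_box above 8 N).
It fails at once if a bystander is lifted, carried or pushed about (distance of any of lime, garlic, onion, mug, flat_tin from where it was at the start of the episode above 0.04 m).
It also fails if it takes over 48 s, if anything falls off the work surface, if the arm or the gripper's body presses on something with over 40 N, if the wrist force passes 120 N, or if a joint passes its speed limit or range.

## Working session

There is one attempt and no reset: what is moved stays moved. The work goes in short steps, Python scripts to look and compute and a tool call to move; the robot and the scene stay as the last step left them, time stands still between calls to the robot, and variables do not carry over. Pictures are saved under pics/ and viewed, at most 10 in all, crops included, and the job is handed in when it is done.

Besides the shell and the picture viewer there is one more tool, called after "Request:" by a JSON object that holds its "fn" and its "kwargs", one argument or row to a line. send_rows: Moves the arm, as the interface text tells. Its arguments: {"type":"object","properties":{"motion":{"type":"array","items":{"type":"array"}},"gripper":{"type":"number"},"squeeze":{"type":"number"}},"required":["motion"]}

```bash
mkdir -p pics; cat > h.py <<'E'
import numpy as np, cv2
from cell import env
def px2plane(c,u,v,z):
    f=c["image"].shape[0]/2/np.tan(np.radians(c["fov_y"])/2)
    d=np.array([(u-c["cx"])/f,-(v-c["cy"])/f,-1.])
    T=np.linalg.inv(c["view"]); o=T[:3,3]; w=T[:3,:3]@d
    return o+w*(z-o[2])/w[2]
E
python3 - <<'E'
from h import *
o=env.observe(); print(o)
for n in("scene","top"):
    c=env.capture(n); cv2.imwrite(f"pics/{n}0.png",c["image"]); print(n,{k:v for k,v in c.items() if k!="image"})
    np.save(f"{n}0.npy",c,allow_pickle=True)
E
```

```text
{'clock': 0.0, 'joints': array([ 1.04912984,  0.38425752,  0.01639508,  1.37116498, -0.00629132,
        1.38819993, -0.04649207]), 'joint_vel': array([ 9.98542873e-04,  6.34826364e-05, -1.02043223e-03,  2.15816021e-03,
       -8.58179373e-05, -9.71483092e-04,  1.38432226e-03]), 'joint_efforts': array([ 8.13738598e-05, -6.27598858e+01,  8.44378509e-01, -3.71823943e+01,
        1.65614061e-02,  1.39777281e-02,  2.40728252e-05]), 'eef_pos': array([ 0.27656988, -0.55991093,  0.23026207]), 'orientation': array([[ 8.96575661e-01,  4.42889636e-01, -9.24436271e-04],
       [ 4.42890598e-01, -8.96573953e-01,  1.75085052e-03],
       [-5.33919333e-05, -1.97919409e-03, -9.99998040e-01]]), 'ft_force': array([0.24220871, 0.38583078, 0.62940597]), 'ft_torque': array([ 0.01332829, -0.03946408,  0.04479491]), 'gripper_force': 0.0, 'finger_gap': 0.08541661594730687}
scene {'fov_y': 51.8801078418143, 'cx': 282.49209183989035, 'cy': 209.93071865876541, 'view': array([[-0.75759248, -0.65268091,  0.00782686,  0.37855889],
       [ 0.41116324, -0.46787179,  0.78233035, -0.29945498],
       [-0.50695012,  0.59590571,  0.62281455, -0.92507489],
       [ 0.        ,  0.        ,  0.        ,  1.        ]])}
top {'fov_y': 54.74051870460352, 'cx': 274.8586414273112, 'cy': 206.7649391581807, 'view': array([[-0.01158216, -0.99983288,  0.01414414, -0.01072306],
       [ 0.98741925, -0.00920525,  0.15785591, -0.51445525],
       [-0.15769933,  0.0157945 ,  0.98736085, -1.19420062],
       [ 0.        ,  0.        ,  0.        ,  1.        ]])}
```

View pics/scene0.png

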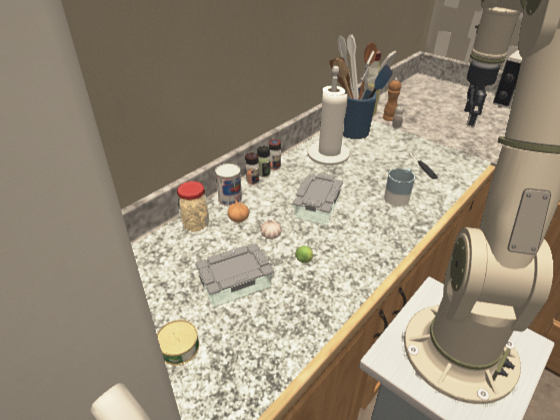

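View pics/top0.png

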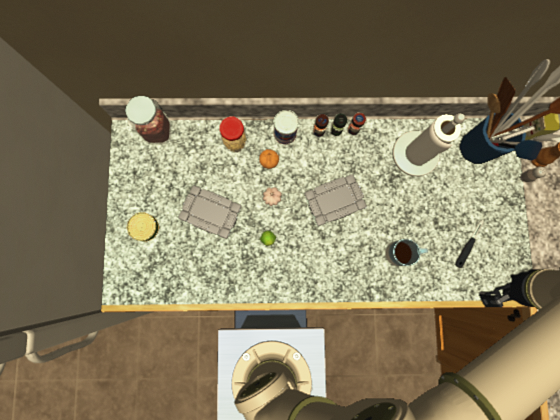

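The scene view shows the boxes at about (235,270) and (320,195). In the top view they are at about (210,211) on the left and (335,201) on the right. Next I'll zoom in on both and fit the lids.

```bash
cat > a.py <<'E'
from h import *
s=np.load("scene0.npy",allow_pickle=True).item(); t=np.load("top0.npy",allow_pickle=True).item()
I,J=s["image"],t["image"]
r=lambda im:cv2.resize(im,(400,300),interpolation=cv2.INTER_CUBIC)
cv2.imwrite("pics/zoom.png",np.vstack([np.hstack([r(I[237:309,188:284]),r(I[165:228,272:356])]),np.hstack([r(J[181:241,170:250]),r(J[171:231,295:375])])]))
for n,(x0,y0,x1,y1) in dict(L=(170,176,250,246),R=(295,166,378,236)).items():
    c=J[y0:y1,x0:x1].astype(int); mx=c.max(2); mn=c.min(2)
    m=((mx>70)&(mx<165)&(c[...,2]-c[...,1]>=2)).astype(np.uint8)
    m=cv2.morphologyEx(cv2.medianBlur(m,5),cv2.MORPH_CLOSE,np.ones((5,5)))
    k=max(cv2.findContours(m,0,2)[0],key=cv2.contourArea)
    b=cv2.boxPoints(cv2.minAreaRect(k))+[x0,y0]
    for z in (.0625,.0705):
        P=np.array([px2plane(t,u,v,z) for u,v in b])[:,:2]
        e=P-np.roll(P,-1,0); l=np.linalg.norm(e,axis=1); i=l.argmax()
        print(n,z,"ctr",P.mean(0).round(4),"sides",l.round(4),"long yaw",np.degrees(np.arctan2(e[i,1],e[i,0])).round(1),np.linalg.norm(P.mean(0)).round(3))
E
python3 a.py
```

```text
L 0.0625 ctr [0.5257 0.2326] sides [0.0974 0.036  0.0972 0.0355] long yaw 157.9 0.575
L 0.0705 ctr [0.5244 0.2311] sides [0.0967 0.0357 0.0966 0.0353] long yaw 157.9 0.573
R 0.0625 ctr [ 0.5653 -0.234 ] sides [0.0867 0.1403 0.0862 0.1389] long yaw 64.8 0.612
R 0.0705 ctr [ 0.5636 -0.2324] sides [0.0862 0.1394 0.0857 0.1379] long yaw 64.8 0.61
```

View pics/zoom.png

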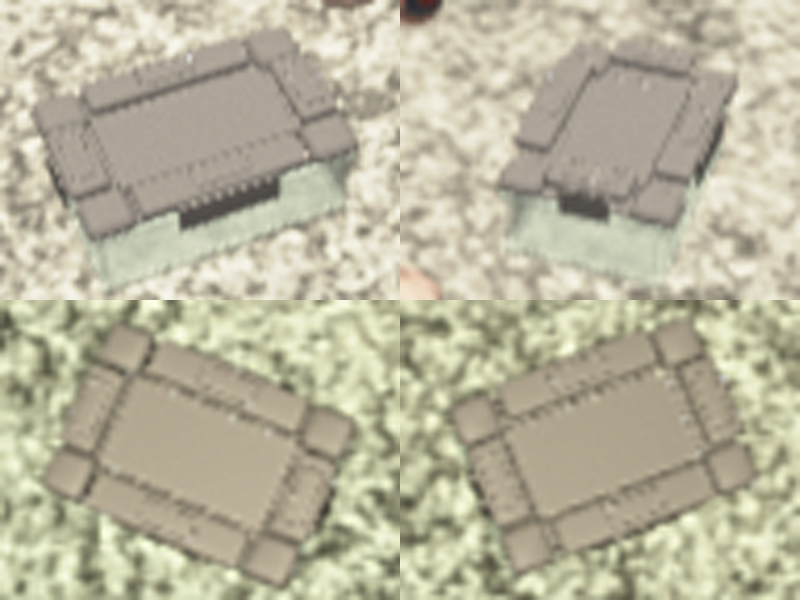

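Request:
{"fn": "send_rows", "kwargs": {
  "motion": [
    [[4.4,-1.8,0],[0,0,0]],
    [[4.4,-1.8,0],[0,0,0]],
    [[4.4,-1.8,0],[0,0,0]],
    [[4.4,-1.8,0],[0,0,0]],
    [[4.4,-1.8,0],[0,0,0]],
    [[4.4,-1.8,0],[0,0,0]],
    [[4.4,-1.8,0],[0,0,0]],
    [[4.4,-1.8,0],[0,0,0]],
    [[4.4,-1.8,0],[0,0,0]],
    [[0,0,0],[0,0,0]]
  ],
  "gripper": 0
}}

```text
clock: 1.35
eef_pos: [0.5625, -0.2342, 0.2305]
orientation: [[0.893, 0.45, -0.0], [0.45, -0.893, 0.003], [0.001, -0.003, -1.0]]
ft_force: [-0.3, -1.0, 0.7]
finger_gap: 0.0
gripper_force: 0.0
```

```bash
cat >> h.py <<'E'
def wrist(name):
    o=env.observe(); c=env.capture("wrist"); T=np.eye(4); T[:3,:3]=o["orientation"]; T[:3,3]=o["eef_pos"]
    c["view"]=np.linalg.inv(T@c["T_tool_cam"]); np.save(name+".npy",c,allow_pickle=True); cv2.imwrite(f"pics/{name}.png",c["image"])
    return o,c
def proj(c,p):
    f=c["image"].shape[0]/2/np.tan(np.radians(c["fov_y"])/2); q=c["view"]@np.r_[p,1]
    return c["cx"]+f*q[0]/-q[2], c["cy"]+f*q[1]/q[2]
E
python3 - <<'E'
from h import *
o,c=wrist("w1"); print(o["clock"],o["eef_pos"],o["orientation"].round(3),o["ft_force"],c["T_tool_cam"].round(3),c["fov_y"],c["cx"],c["cy"])
t=np.load("top0.npy",allow_pickle=True).item()
P=np.array([px2plane(t,u,v,.061)[:2] for u,v in [(352.6,174.6),(366,207),(318,225.4),(305.4,192)]])
e=P-np.roll(P,-1,0); print(P.mean(0),np.linalg.norm(e,axis=1),np.degrees(np.arctan2(e[:,1],e[:,0])))
E
```

```text
1.35 [ 0.56253146 -0.23423617  0.23047835] [[ 0.893  0.45  -0.   ]
 [ 0.45  -0.893  0.003]
 [ 0.001 -0.003 -1.   ]] [-0.31863276 -1.01978411  0.68520196] [[ 0.001  0.952  0.305  0.078]
 [ 1.    -0.001 -0.001  0.   ]
 [-0.     0.305 -0.952 -0.143]
 [ 0.     0.     0.     1.   ]] 70.01148043543773 278.97426985941274 211.9274160786187
[ 0.53122207 -0.1987515 ] [0.10647247 0.15571059 0.10752985 0.15425821] [  19.86814323  -69.66308674 -160.90307209  109.95219614]
```

View pics/w1.png

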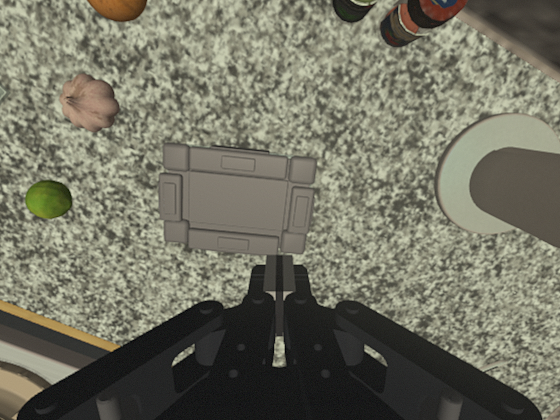

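The wrist view shows the right box at about (238,197), with its bars overlapping outward past the corners. I put its pads at about (168,195), (300,207), (239,161) and (233,243). I'll check their spacing at the open and shut heights.

```bash
python3 - <<'E'
from h import *
c=np.load("w1.npy",allow_pickle=True).item()
cv2.imwrite("pics/w1z.png",cv2.resize(c["image"][130:265,140:340],(800,540),interpolation=cv2.INTER_CUBIC))
for z in(.064,.072):
    L,R,B,F=[px2plane(c,u,v,z)[:2] for u,v in[(168,195),(300,207),(239,161),(233,243)]]
    print(z,np.linalg.norm(L-R),np.linalg.norm(B-F),(L+R)/2,(B+F)/2,np.degrees(np.arctan2(*(L-R)[::-1])))
E
```

```text
0.064 0.14156568705864128 0.09216087678766822 [ 0.53273788 -0.19546229] [ 0.53067496 -0.19814648] 111.42387176196323
0.072 0.13790828810968564 0.08977986836040414 [ 0.53529926 -0.19557474] [ 0.53328963 -0.19818958] 111.42387176196323
```

View pics/w1z.png

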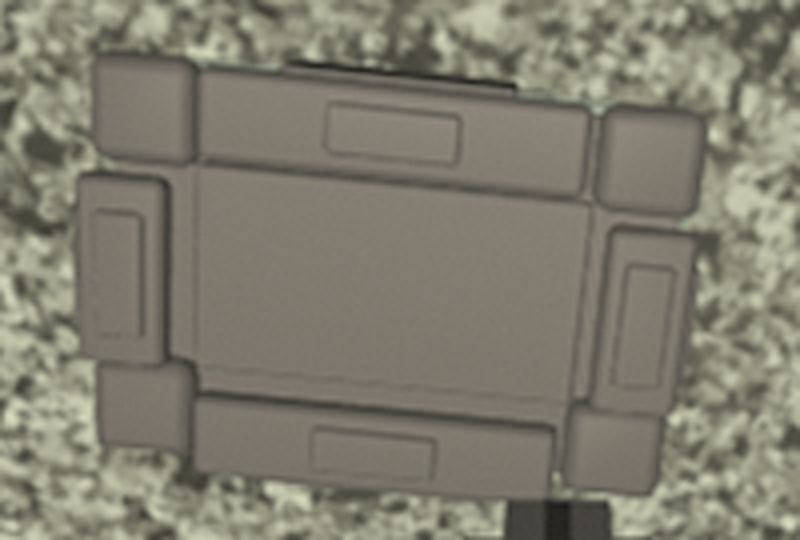

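The bars stand well proud of the corners in this view, and the spacing of 138 and 90 mm fits the open height. So the right box is the open one. The pad centres in the crop are left (119,274), right (643,326), back (393,134) and front (373,456).

```bash
cat > tgt.py <<'E'
from h import *
c=np.load("w1.npy",allow_pickle=True).item()
Z=dict(L=(119,274),R=(643,326),B=(393,134),F=(373,456))
P={k:px2plane(c,u/4+140-.4,v/4+130-.4,.072)[:2] for k,(u,v) in Z.items()}
C=sum(P.values())/4; a=P["L"]-P["R"]; a/=np.linalg.norm(a); b=P["B"]-P["F"]; b=np.array([b[1],-b[0]]);b/=-np.linalg.norm(b)*np.sign(-b@a)
y=a+b; y/=np.linalg.norm(y); x=np.array([y[1],-y[0]])
T=dict(L=C+.069*y,R=C-.069*y,B=C+.044*x,F=C-.044*x)
o=env.observe(); R=o["orientation"]; p=o["eef_pos"]
if __name__=="__main__":
    print("C",C.round(4),"yaws",np.degrees(np.arctan2([a[1],b[1],y[1]],[a[0],b[0],y[0]])))
    print("tcp",p.round(4),"F",o["ft_force"].round(1),o["clock"])
    print("tool x axis in box frame deg",np.degrees(np.arctan2(R[:2,0]@y,R[:2,0]@x)))
    for k in T: print(k,P[k].round(4),T[k].round(4),"tool shift cm",(100*R.T@(np.r_[T[k],.080]-p)).round(2))
E
python3 tgt.py
```

```text
C [ 0.5319 -0.1981] yaws [110.90926316 110.85905669 110.88415993]
tcp [ 0.561  -0.2373  0.2306] F [-0.4 -0.8 -0. ] 1.4
tool x axis in box frame deg 5.653354870040134
L [ 0.5076 -0.1338] [ 0.5073 -0.1336] tool shift cm [ -0.17 -11.65  15.07]
R [ 0.5567 -0.2622] [ 0.5565 -0.2626] tool shift cm [-1.53  2.08 15.05]
B [ 0.573  -0.1825] [ 0.573  -0.1824] tool shift cm [ 3.53 -4.35 15.06]
F [ 0.4905 -0.2139] [ 0.4908 -0.2138] tool shift cm [-5.23 -5.22 15.07]
```

Request:
{"fn": "send_rows", "kwargs": {
  "motion": [
    [[-0.8,1.0,2.5],[0,0,0]],
    [[-0.8,1.0,2.5],[0,0,0]],
    [[0,0,2.5],[0,0,0]],
    [[0,0,2.5],[0,0,0]],
    [[0,0,2.0],[0,0,0]],
    [[0,0,1.5],[0,0,0]],
    [[0,0,0.5],[0,0,0]],
    [[0,0,0],[0,0,0]],
    [[0,0,0],[0,0,0]],
    [[0,0,0],[0,0,0]]
  ]
}}

```text
clock: 2.65
eef_pos: [0.5551, -0.2649, 0.0921]
orientation: [[0.897, 0.443, 0.001], [0.443, -0.897, -0.0], [0.001, 0.001, -1.0]]
ft_force: [0.3, 0.1, 0.2]
finger_gap: -0.0001
gripper_force: 0.0
```

```bash
python3 tgt.py
```

```text
C [ 0.5319 -0.1981] yaws [110.90926316 110.85905669 110.88415993]
tcp [ 0.5551 -0.2649  0.0921] F [0.3 0.1 0.2] 2.65
tool x axis in box frame deg 5.40998900941056
L [ 0.5076 -0.1338] [ 0.5073 -0.1336] tool shift cm [  1.53 -13.88   1.2 ]
R [ 0.5567 -0.2622] [ 0.5565 -0.2626] tool shift cm [ 0.23 -0.14  1.21]
B [ 0.573  -0.1825] [ 0.573  -0.1824] tool shift cm [ 5.26 -6.6   1.21]
F [ 0.4905 -0.2139] [ 0.4908 -0.2138] tool shift cm [-3.5  -7.43  1.2 ]
```

Request:
{"fn": "send_rows", "kwargs": {
  "motion": [
    [[0.2,-0.1,0.8],[0,0,0]],
    [[0,0,0.7],[0,0,0]],
    [[0,0,0.3],[0,0,0]],
    [[0,0,0.2],[0,0,0]],
    [[0,0,0.2],[0,0,0]],
    [[0,0,0.2],[0,0,0]],
    [[0,0,0.2],[0,0,0]],
    [[0,0,0.2],[0,0,0]],
    [[0,0,0.1],[0,0,0]],
    [[0,0,0],[0,0,0]]
  ]
}}

```text
clock: 3.9
eef_pos: [0.5562, -0.263, 0.064]
orientation: [[0.897, 0.443, 0.001], [0.443, -0.897, -0.001], [0.0, 0.001, -1.0]]
ft_force: [-5.9, 3.0, 14.3]
finger_gap: 0.0001
gripper_force: 7.2
```

Request:
{"fn": "send_rows", "kwargs": {
  "motion": [
    [[0,0,-1.0],[0,0,0]],
    [[0,0,-1.0],[0,0,0]],
    [[1.0,-1.3,-0.5],[0,0,0]],
    [[1.0,-1.3,0],[0,0,0]],
    [[1.0,-1.3,0],[0,0,0]],
    [[1.0,-1.3,0],[0,0,0]],
    [[1.0,-1.3,0],[0,0,0]],
    [[0,0,0],[0,0,0]],
    [[0,0,0],[0,0,0]],
    [[0,0,0],[0,0,0]]
  ]
}}

```text
clock: 5.15
eef_pos: [0.5718, -0.1837, 0.0873]
orientation: [[0.897, 0.442, -0.0], [0.442, -0.897, -0.0], [-0.0, 0.0, -1.0]]
ft_force: [-0.4, 0.6, -0.2]
finger_gap: 0.0001
gripper_force: 0.0
```

```bash
python3 tgt.py; python3 -c "
from h import *
wrist('w2')"
```

```text
C [ 0.5319 -0.1981] yaws [110.90926316 110.85905669 110.88415993]
tcp [ 0.5718 -0.1837  0.0873] F [-0.4  0.6 -0.2] 5.15
tool x axis in box frame deg 5.317544422179779
L [ 0.5076 -0.1338] [ 0.5073 -0.1336] tool shift cm [-3.57 -7.33  0.73]
R [ 0.5567 -0.2622] [ 0.5565 -0.2626] tool shift cm [-4.85  6.41  0.73]
B [ 0.573  -0.1825] [ 0.573  -0.1824] tool shift cm [ 0.17 -0.06  0.73]
F [ 0.4905 -0.2139] [ 0.4908 -0.2138] tool shift cm [-8.59 -0.87  0.73]
```

View pics/w2.png

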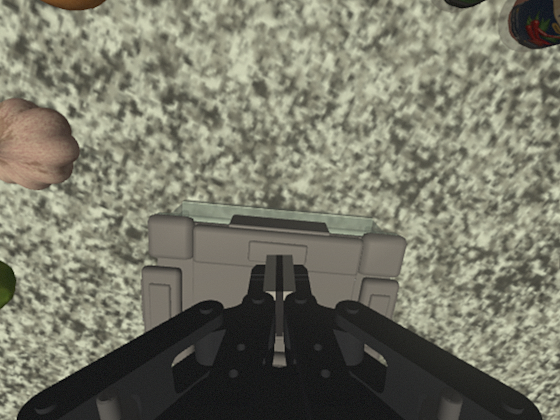

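The fingertips at about (280,262) sit over the back pad at (278,251). The right bar at (378,300) now lies down level with its corners. Next I press the back section.

Request:
{"fn": "send_rows", "kwargs": {
  "motion": [
    [[0.2,0,0.7],[0,0,0]],
    [[0,0,0.5],[0,0,0]],
    [[0,0,0.2],[0,0,0]],
    [[0,0,0.2],[0,0,0]],
    [[0,0,0.2],[0,0,0]],
    [[0,0,0.2],[0,0,0]],
    [[0,0,0.2],[0,0,0]],
    [[0,0,0.2],[0,0,0]],
    [[0,0,0],[0,0,0]],
    [[0,0,0],[0,0,0]]
  ]
}}

```text
clock: 6.45
eef_pos: [0.5739, -0.1816, 0.0641]
orientation: [[0.897, 0.443, 0.0], [0.443, -0.897, -0.0], [0.0, 0.0, -1.0]]
ft_force: [-2.2, 1.3, 8.1]
finger_gap: 0.0001
gripper_force: 3.7
```

Request:
{"fn": "send_rows", "kwargs": {
  "motion": [
    [[0,0,-1.0],[0,0,0]],
    [[0,0,-1.0],[0,0,0]],
    [[-0.8,-1.4,-0.4],[0,0,0]],
    [[-0.8,-1.5,0],[0,0,0]],
    [[-0.8,-1.5,0],[0,0,0]],
    [[-0.7,-1.5,0],[0,0,0]],
    [[-0.6,-1.4,0],[0,0,0]],
    [[0,0,0],[0,0,0]],
    [[0,0,0],[0,0,0]],
    [[0,0,0],[0,0,0]]
  ]
}}

```text
clock: 7.7
eef_pos: [0.5087, -0.133, 0.0873]
orientation: [[0.897, 0.442, 0.0], [0.442, -0.897, -0.0], [0.0, 0.0, -1.0]]
ft_force: [-0.7, 0.4, -0.7]
finger_gap: -0.0002
gripper_force: 0.0
```

```bash
python3 tgt.py
```

```text
C [ 0.5319 -0.1981] yaws [110.90926316 110.85905669 110.88415993]
tcp [ 0.5087 -0.133   0.0873] F [-0.7  0.4 -0.7] 7.7
tool x axis in box frame deg 5.375481793692791
L [ 0.5076 -0.1338] [ 0.5073 -0.1336] tool shift cm [-0.15 -0.    0.73]
R [ 0.5567 -0.2622] [ 0.5565 -0.2626] tool shift cm [-1.44 13.73  0.73]
B [ 0.573  -0.1825] [ 0.573  -0.1824] tool shift cm [3.58 7.28 0.74]
F [ 0.4905 -0.2139] [ 0.4908 -0.2138] tool shift cm [-5.18  6.45  0.73]
```

Now the left section, then the transfer to the front: (-5.0, +6.45).

Request:
{"fn": "send_rows", "kwargs": {
  "motion": [
    [[-0.1,0,0.7],[0,0,0]],
    [[0,0,0.5],[0,0,0]],
    [[0,0,0.2],[0,0,0]],
    [[0,0,0.2],[0,0,0]],
    [[0,0,0.2],[0,0,0]],
    [[0,0,0.2],[0,0,0]],
    [[0,0,0.2],[0,0,0]],
    [[0,0,0.2],[0,0,0]],
    [[0,0,0.05],[0,0,0]],
    [[0,0,0],[0,0,0]]
  ]
}}

```text
clock: 8.95
eef_pos: [0.5076, -0.1331, 0.064]
orientation: [[0.897, 0.443, 0.001], [0.443, -0.897, -0.0], [0.0, 0.001, -1.0]]
ft_force: [-6.2, 0.4, 13.0]
finger_gap: 0.0
gripper_force: 6.6
```

Request:
{"fn": "send_rows", "kwargs": {
  "motion": [
    [[0,0,-1.0],[0,0,0]],
    [[0,0,-1.0],[0,0,0]],
    [[-1.0,1.3,-0.5],[0,0,0]],
    [[-1.0,1.3,0],[0,0,0]],
    [[-1.0,1.3,0],[0,0,0]],
    [[-1.0,1.3,0],[0,0,0]],
    [[-1.0,1.3,0],[0,0,0]],
    [[0,0,0],[0,0,0]],
    [[0,0,0],[0,0,0]],
    [[0,0,0],[0,0,0]]
  ]
}}

```text
clock: 10.2
eef_pos: [0.4917, -0.2125, 0.0878]
orientation: [[0.896, 0.444, 0.0], [0.444, -0.896, 0.0], [0.0, -0.0, -1.0]]
ft_force: [-0.0, -0.4, 0.4]
finger_gap: 0.0002
gripper_force: 0.0
```

```bash
python3 tgt.py
```

```text
C [ 0.5319 -0.1981] yaws [110.90926316 110.85905669 110.88415993]
tcp [ 0.4917 -0.2125  0.0878] F [-0.  -0.4  0.4] 10.2
tool x axis in box frame deg 5.48791151117115
L [ 0.5076 -0.1338] [ 0.5073 -0.1336] tool shift cm [ 4.91 -6.37  0.78]
R [ 0.5567 -0.2622] [ 0.5565 -0.2626] tool shift cm [3.59 7.37 0.78]
B [ 0.573  -0.1825] [ 0.573  -0.1824] tool shift cm [8.63 0.92 0.78]
F [ 0.4905 -0.2139] [ 0.4908 -0.2138] tool shift cm [-0.13  0.08  0.78]
```

Request:
{"fn": "send_rows", "kwargs": {
  "motion": [
    [[-0.1,0.1,0.7],[0,0,0]],
    [[0,0,0.5],[0,0,0]],
    [[0,0,0.2],[0,0,0]],
    [[0,0,0.2],[0,0,0]],
    [[0,0,0.2],[0,0,0]],
    [[0,0,0.2],[0,0,0]],
    [[0,0,0.2],[0,0,0]],
    [[0,0,0.2],[0,0,0]],
    [[0,0,0.1],[0,0,0]],
    [[0,0,0],[0,0,0]]
  ]
}}

```text
clock: 11.45
eef_pos: [0.4911, -0.2148, 0.064]
orientation: [[0.897, 0.443, 0.001], [0.443, -0.897, -0.0], [0.0, 0.001, -1.0]]
ft_force: [-5.1, 2.1, 13.2]
finger_gap: 0.0
gripper_force: 6.5
```

Request:
{"fn": "send_rows", "kwargs": {
  "motion": [
    [[0,0,-1.0],[0,0,0]],
    [[0,0,-2.0],[0,0,0]],
    [[0,0,-2.5],[0,0,0]],
    [[0,0,-2.5],[0,0,0]],
    [[0,0,-2.5],[0,0,0]],
    [[0,0,-2.5],[0,0,0]],
    [[0,0,-1.0],[0,0,0]],
    [[0,0,0],[0,0,0]],
    [[0,0,0],[0,0,0]],
    [[0,0,0],[0,0,0]]
  ]
}}

```text
clock: 12.7
eef_pos: [0.4904, -0.2145, 0.2017]
orientation: [[0.897, 0.443, -0.002], [0.443, -0.897, 0.001], [-0.001, -0.002, -1.0]]
ft_force: [-0.0, 0.5, -0.6]
finger_gap: -0.0004
gripper_force: 0.0
```

```bash
python3 -c "
from h import *
o,c=wrist('w3')
print(o['clock'],o['eef_pos'])"
```

```text
12.7 [ 0.49042063 -0.21453855  0.20169378]
```

View pics/w3.png

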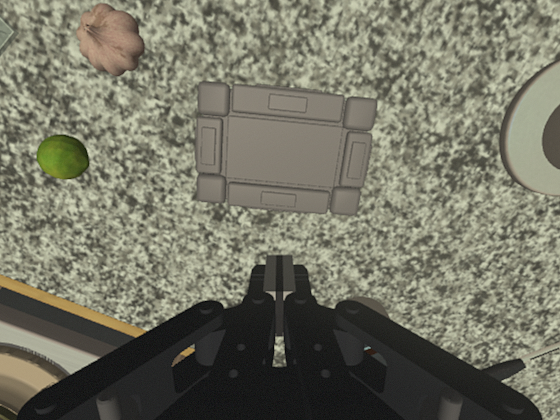

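The four bars around (285,150) look level with the corners: pads at (207,145), (356,160), (288,103) and (279,199). A quick check of the numbers and a zoom before I hand in.

```bash
python3 - <<'E'
from h import *
c=np.load("w3.npy",allow_pickle=True).item()
cv2.imwrite("pics/w3z.png",cv2.resize(c["image"][75:220,185:385],(800,580),interpolation=cv2.INTER_CUBIC))
for z in(.064,.072):
    L,R,B,F=[px2plane(c,u,v,z)[:2] for u,v in[(207.5,145),(356,160),(288,103),(279,199)]]
    print(z,np.linalg.norm(L-R),np.linalg.norm(B-F),(L+R+B+F)/4)
E
```

```text
0.064 0.13799054368388447 0.08792741171566777 [ 0.532144   -0.19784395]
0.072 0.13405743573564807 0.08542123996900812 [ 0.53294591 -0.19734529]
```

View pics/w3z.png

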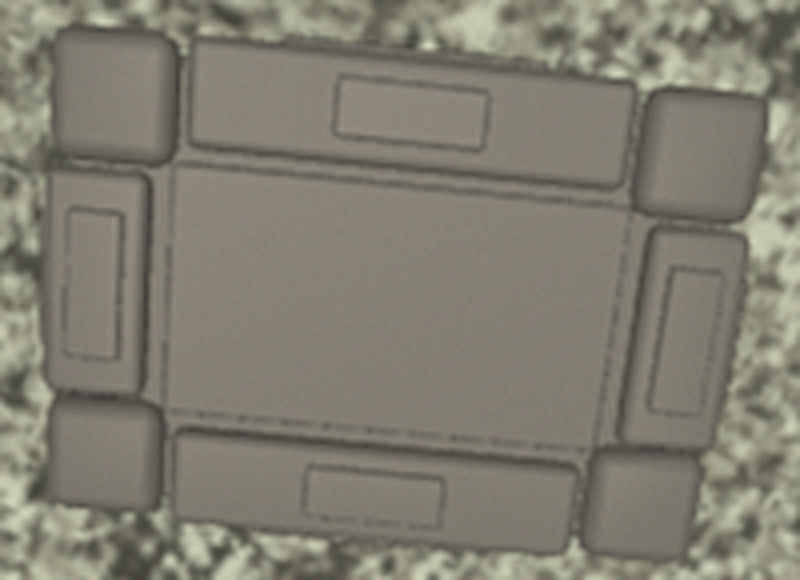

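In the zoom all four bars lie flush with the corners. The pad spacing of 138.0 by 87.9 mm fits the shut height of 64 mm, and the box centre has not moved. I'm handing in.

```bash
python3 -c "
from h import *
print(env.hand_in())"
```

```text
the job is handed in; nothing more can be done
None
```

I pressed all four rim sections of the open box (the right-hand one) down onto their stops, and the last wrist view shows the lid closed all round with the box where it stood; the job is handed in at about 13 s of the 48 s, but no verdict came back.

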